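# Load a block and index the drilling slide one notch

### The arm

A 6-joint arm with a two-finger parallel gripper is mounted at the origin on a cart in front of the work surface, level with it; the furniture and walls round the work are solid. World frame = base frame: x ahead of the robot, y to its left, z up, the work surface at z = 0. Lengths are in m, angles in degrees, forces in N, time in s.
With the tool pointing down it reaches from about 0.375 to 0.9 m from the base axis. Payload 3.1 kg.
Tool frame: the origin (TCP) lies at the very end of the fingers, on their centre line; the grasp point (between the pads) lies 19 mm behind it; z points along the fingers, y is the line along which they close (so a half turn about z gives the same grasp; the last joint's range is limited). The gripper opens to 87 mm and grips with 3 to 60 N. Pads are 19 mm wide; open, the fingers measure 117 mm over their backs; the gripper's body (75 mm by 190 mm) begins 51 mm behind the grasp point.
Start: joints at [55.606, 30.224, 82.088, -0, 67.689, -10.227], TCP at [0.256, 0.57, 0.223] pointing down, gripper open.
Joint ranges: [-176.69, 176.69], [-43.24, 126.21], [12.49, 139.97], [-82, 262], [0, 151.66], [-163.58, 163.58]. Speed limits (degrees/s): [159.86, 159.86, 180, 180, 180, 180].

### API

Orientations are given as a 3x3 rotation matrix whose columns are the frame's x, y, z axes.
In Python, from rig import * gives the robot as it stands.
- The arm moves only by the tool jog_arm, never from a script. Its arguments are lists of equal length, an entry for each row: "delta_pos": the shift along the world's x, y, z in cm, a list of three; "turn": the turn about the world's z in degrees; "grip": the closure, from 0 (fully open) to 1 (shut). In form: {"delta_pos": [[x, y, z], ...], "turn": [turn, ...], "grip": [grip, ...]}. A call has 1 to 12 rows; each row is the pose to reach, as a shift and turn from the pose commanded when the call began; what a row does not reach only later rows make up. A row lasts 1/8 s, in which the tool goes at most 62.5 mm and 10.7 degrees, less where a joint would pass 70% of its speed; a pose out of reach is approached as far as the arm can. A call with a gripper value outside its range is refused whole. The fingers move at their own pace and stop on an object; the grip force is fixed at half the most. Time passes only in rows, so rows that repeat a pose let the fingers close. It gives the time, the measured TCP pose, the force, the opening and the grip force at its end, in the units of the state.
- read_state(): the state, without advancing time (a new reading comes with each control period).
- capture(name): name is "scene" or "side" or "wrist"; returns a dict with "color" (400x640x3 uint8, blue, green, red), "fovy" (degrees; the focal length in pixels is half the picture's height over the tangent of half this angle, whatever the lens; pixels are square), "cx", "cy" (the principal point, pixels), "k1" (the pictures are not rectified: a ray, as slopes to the right and down, at radius r is drawn at 1 + k1 r^2 times it, then the intrinsics apply), "camera_from_world" (4x4, takes a point from world to camera coordinates). Camera axes: x right, y up, looking along -z (the intrinsics and any distortion apply to the point x, -y, -z); pixel columns grow to the right and rows downward; lengths in m; the calibration is good to about 2 mm. A picture is of the moment at which its call begins. There is no depth.
- hand_in(): hands the job in; it is judged then, once.
The state is a dict: "time_s": time; "joint_positions": joint angles; "qvel": joint speeds; "tau": joint torques, N m; "position": TCP position; "tcp_rot": TCP orientation; "force": force on the tool from outside, world axes, zero at the start; "moment": the same for the moment, N m; "opening": opening from 0.0 (shut) to 1.0 (fully open); "grasp_force": force on a finger pad.
Only numpy, scipy, OpenCV 4.12 (cv2) and the standard library are available. Lean on these libraries where they do the work, as an engineer would, in place of code of your own. Each camera call takes 0.05 s, during which the arm holds its last target. There are 200 camera calls.

### The job

Put the loose pine block flat on the carriage of the drilling jig, squared up against its three locating pins (long side against the two, end against the one), and let go of it. Then pull the spring index knob up out of its notch, slide the carriage one notch towards the drill bridge and let the knob drop fully home in that notch, so that the end of the block stands under the drill bush; the bridge is in the way for loading afterwards, so load first.

Things in the scene. Friction and masses are not known exactly. Their poses are not given: they have to be found in the camera images.
- block_centre (a point): Centre (half-way up) of the loose pine offcut, a plain wooden block 62 mm (its x) by 105 mm (its y) by 30 mm high, lying flat on the bench; about 0.16 kg. Not the printed carton of similar size. Either end may go to the end pin.
- nest (a point): Where the block's centre comes on the jig's sliding carriage when it lies against the pins (0.5 mm play). Height 55 mm; the carriage's flat aluminium deck is 15 mm below, 40 mm above the bench, and reaches from x = -45 to 45 and y = -62 to 112 mm from here. Axes: x across the slide, y along it (the block's 105 mm go along y), z up; the carriage slides towards -y. The jig is fixed.
- end_pin (a point): Foot, on the deck, of the pin for the block's end: at x = 0, y = +59 mm from point nest. All three steel pins are 12 mm thick with tapered noses and stand 18 mm above the deck (straight for 10 mm). The other two, for the long side, stand at x = +37.5 mm, y = +36 and -36 mm from point nest; between them there is room for a finger. Axes as point nest.
- drill_bush (a point): Lower end of the drill bush in the fixed drill bridge, a portal over the slide: 74 mm above the bench, 34 mm above the deck. The bridge's cross plate is 32 mm wide (along y), its top with the bush 96 mm above the bench; its legs stand beside the deck, 55 to 67 mm either side of this point along x. At the start this point is at y = -76.5 mm from point nest. Axes as point nest.
- knob_grip (a point): Centre of the black round knob of the spring index plunger: 28 mm across, 22 mm high, axis upright, its top 11 mm above this point. With the pin in a notch this point is 85 mm above the bench. It rides on a bracket of the carriage at x = -62, y = +89.5 mm from point nest, over a steel housing 25 mm across, 68 mm high above the bench. Axes as point nest.
- plunger (a joint): Travel of the knob with its 8 mm pin, m: 0 = pin fully down in a notch, where its spring pushes it; 0.014 = fully up. The pin is 10 mm deep in the notch and clears it above 0.0105; let go between notches it rides on the notched bar at about 0.010. Spring: about 6 N when home, 10 N when fully up.
- carriage (a joint): Position of the carriage along its rail, m, growing towards the drill bridge. Notches of the index bar lie at 0 (loading, where it starts), 0.040 (first drilling position, one notch on) and 0.080; about 0.8 mm play either way in a notch. Locked while the pin is in a notch; slides with about 2 N when the pin is out and stays where it is left.
Mind the look-alikes: they are no part of the job. What is shaped like the part that bears block_centre but red or yellow is not meant.

How it is judged:
By the outcome, as a careful person would: the job done as asked, in the order asked, and still so for the second after the job is handed in, with the robot touching nothing.
It also fails if it takes over 54 s, if anything falls off the work surface, if the arm or the gripper's body presses on something with over 40 N, if the wrist force passes 120 N, or if a joint passes its speed limit or range.

## Working session

There is one attempt and no reset: what is moved stays moved. The work goes in short steps, Python scripts to look and compute and a tool call to move; the robot and the scene stay as the last step left them, time stands still between calls to the robot, and variables do not carry over. Pictures are saved under pics/ and viewed, at most 10 in all, crops included, and the job is handed in when it is done.

Besides the shell and the picture viewer there is one more tool, called after ">>>" by a JSON object that holds its "api" and its "payload", one argument or row to a line. jog_arm: Moves the arm, as the interface text tells. Its arguments: {"type":"object","properties":{"delta_pos":{"type":"array"},"turn":{"type":"array"},"grip":{"type":"array"}},"required":["delta_pos","turn","grip"]}

```bash
ls; mkdir -p pics; cat > h.py <<'E'
from rig import *
import numpy as np, cv2
def K(c):
    f=200/np.tan(np.radians(c["fovy"])/2); return f
def ray(c,u,v):
    f=K(c); d=np.array([(u-c["cx"])/f,(v-c["cy"])/f]); s=d.copy()
    for _ in range(30): s=d/(1+c["k1"]*(s@s))
    M=np.array(c["camera_from_world"]); R=M[:3,:3]; o=-R.T@M[:3,3]
    return o,R.T@np.array([s[0],-s[1],-1])
def onz(c,u,v,z):
    o,d=ray(c,u,v); return o+d*(z-o[2])/d[2]
def proj(c,p):
    M=np.array(c["camera_from_world"]); q=M[:3,:3]@np.array(p)+M[:3,3]
    s=np.array([q[0],-q[1]])/-q[2]; s=s*(1+c["k1"]*(s@s)); return s*K(c)+[c["cx"],c["cy"]]
E
python3 - <<'E'
from h import *
import pickle
d={}
for n in("scene","side","wrist"):
    d[n]=capture(n); cv2.imwrite(f"pics/{n}0.png",d[n]["color"])
    o,_=ray(d[n],320,200); print(n,o.round(3),d[n]["fovy"],d[n]["k1"])
pickle.dump(d,open("c0.pkl","wb"))
a=np.vstack([d["scene"]["color"],d["side"]["color"]])
s=read_state(); print(s["position"],s["tcp_rot"],s["force"],s["time_s"])
E
```

```text
pics
scene [-0.076 -0.272  0.739] 50.467164050719354 -0.041210292097740193
side [ 0.05  -0.746  0.484] 50.8956555451186 0.02145923795777534
wrist [0.195 0.598 0.384] 66.92402805383945 0.006959082153110215
[0.25552262 0.56974037 0.22179781] [[-9.12361204e-01  4.09385059e-01 -9.52440597e-04]
 [ 4.09386064e-01  9.12360156e-01 -1.41327091e-03]
 [ 2.90396859e-04 -1.67932945e-03 -9.99998548e-01]] [ 0.41618904 -0.34637432 -0.0010508 ] 0.15
```

View pics/scene0.png

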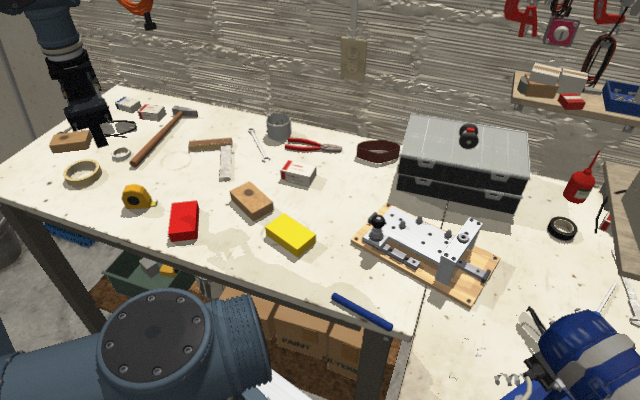

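View pics/side0.png

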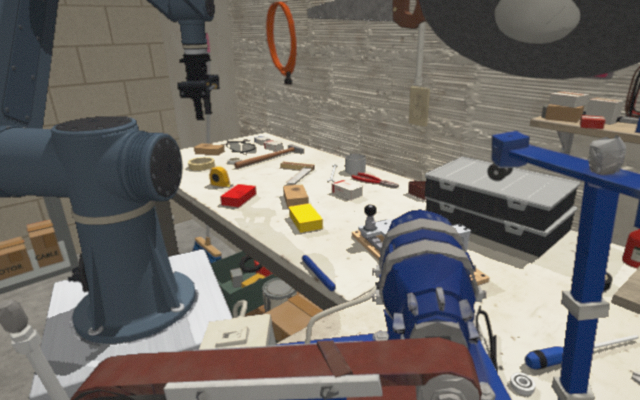

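The scene shows brown boxes at (252,200) and (70,140), red at (184,220), yellow at (291,234), and white cartons at (298,172). The jig is at about (425,250), with its knob at (377,220). I'll enlarge both brown boxes and the jig.

```bash
python3 - <<'E'
from h import *
import pickle
d=pickle.load(open("c0.pkl","rb")); c=d["scene"]; im=c["color"]
f=lambda a,w,h:cv2.resize(a,(w,h),interpolation=cv2.INTER_CUBIC)
j=f(im[195:310,345:505],800,575)[:, :]
a=f(im[175:225,222:282],300,250); b=f(im[120:160,40:100],300,200); w=f(d["wrist"]["color"],200,125)
cv2.imwrite("pics/jig0.png",j)
m=np.zeros((450,740,3),np.uint8); m[:250,:300]=a; m[250:,:300]=b; m[:275,300:]=f(d["wrist"]["color"],440,275)
cv2.imwrite("pics/blk0.png",m)
for n,u,v,z in [("blk",252,196,.03),("brown2",70,137,.03),("knob",377,216,.096)]: print(n,onz(c,u,v,z).round(3))
E
```

```text
blk [0.449 0.325 0.03 ]
brown2 [0.321 0.945 0.03 ]
knob [0.511 0.01  0.096]
```

View pics/blk0.png

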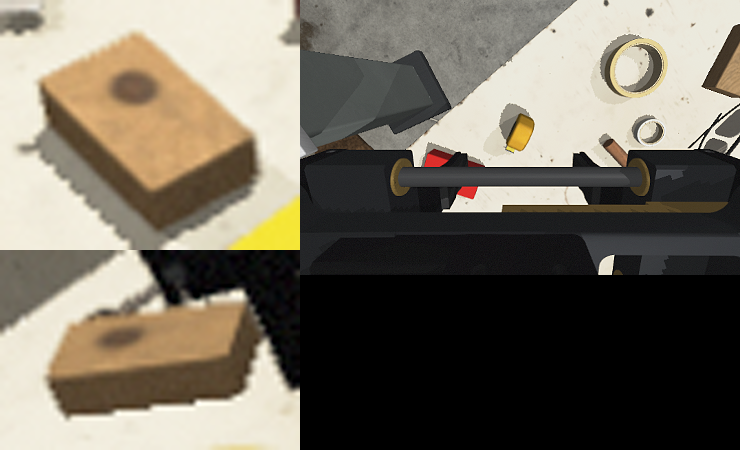

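View pics/jig0.png

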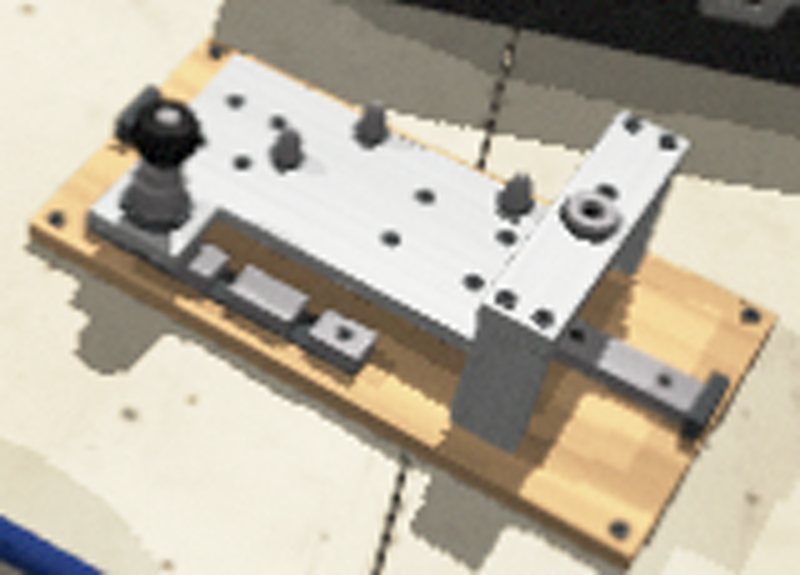

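The crop shows brown block 1 at (252,200) is plain wood with a knot, no print. Brown 2 at (70,140) looks alike but lies about 1 m off. I'll check both sizes and fit the jig pose from pin tips, bush and knob.

```bash
cat > fit.py <<'E'
from h import *
def rigid(L,W):  # local->world 2D
    L=np.array(L);W=np.array(W);l=L.mean(0);w=W.mean(0);a=L-l;b=W-w
    t=np.arctan2((a[:,0]*b[:,1]-a[:,1]*b[:,0]).sum(),(a*b).sum())
    R=np.array([[np.cos(t),-np.sin(t)],[np.sin(t),np.cos(t)]]); o=w-R@l
    return o,np.degrees(t),R,(W-(L@R.T+o))*1000
E
python3 - <<'E'
from fit import *
import pickle
d=pickle.load(open("c0.pkl","rb")); c=d["scene"]
for n,P in [("b1",[(230,191),(249.6,181.6),(273.4,203),(252.4,213.4)]),("b2",[(54.4,134.4),(89.6,130.4),(86.4,141.6),(50,145.6)])]:
    q=np.array([onz(c,u,v,.03)[:2] for u,v in P]); e=np.roll(q,-1,0)-q
    print(n,q.mean(0).round(4),np.linalg.norm(e,axis=1).round(4),np.degrees(np.arctan2(e[:,1],e[:,0])).round(1))
s=lambda u,v:(345+u/5-.4,195+v/5-.4)
pts=[((0,.059),s(289,130),.058),((.0375,.036),s(374,105),.058),((.0375,-.036),s(518,177),.058),((0,-.0765),s(591,210),.098),((-.062,.0895),s(168,115),.096)]
W=[onz(c,*p[1],p[2])[:2] for p in pts]; o,t,R,r=rigid([p[0] for p in pts],W)
print(o.round(4),t,r.round(1))
E
```

```text
b1 [0.4458 0.3244] [0.0579 0.1053 0.0593 0.1038] [ -15.1 -103.7  163.5   75.6]
b2 [0.3189 0.9404] [0.1035 0.0601 0.1038 0.0589] [ -43.1 -130.5  136.3   49.3]
[ 0.5652 -0.0861] -2.494002220481732 [[-0.7 -0.2]
 [-0.3  0.8]
 [-0.3  1.1]
 [-0.3 -0.7]
 [ 1.6 -1. ]]
```

Both brown pieces measure 62x105, but brown 2 is 0.99 m out, beyond reach, so block 1 is the one meant; the wrist camera will confirm it. Moving above it now.

>>> {"api": "jog_arm", "payload": {
  "delta_pos": [
    [3,-4,0],
    [6,-8,0],
    [9,-12,0],
    [12,-16,0],
    [15,-20,0],
    [18,-23.5,0],
    [19,-24.6,0],
    [19,-24.6,0],
    [19,-24.6,0]
  ],
  "turn": [-10,-20,-30,-40,-50,-60,-70,-80,-81.4],
  "grip": [0,0,0,0,0,0,0,0,0]
}}

```text
time_s: 1.27
position: [0.4458, 0.3238, 0.2223]
tcp_rot: [[0.268, 0.963, -0.001], [0.963, -0.268, -0.0], [-0.0, -0.001, -1.0]]
force: [0.4, 0.5, 0.2]
opening: 0.999
grasp_force: 0.0
```

```bash
python3 - <<'E'
from h import *
import pickle
d={n:capture(n) for n in("wrist","scene")}
pickle.dump(d,open("c1.pkl","wb")); cv2.imwrite("pics/w1.png",d["wrist"]["color"])
s=read_state(); print(s["position"],s["tcp_rot"],s["force"],s["time_s"],s["joint_positions"])
print(proj(d["wrist"],[.446,.324,.03]))
E
```

```text
[0.44556736 0.32423571 0.22237206] [[ 2.66110680e-01  9.63942352e-01 -4.98293233e-04]
 [ 9.63942419e-01 -2.66110813e-01 -2.20800438e-04]
 [-3.45440110e-04 -4.21568630e-04 -9.99999851e-01]] [ 0.17600766  0.29540798 -0.29289683] 1.375 [2.44221642e+01 2.45526489e+01 9.27773237e+01 3.21005014e-04
 6.27012536e+01 3.98549821e+01]
[319.85706547 177.01038294]
```

View pics/w1.png

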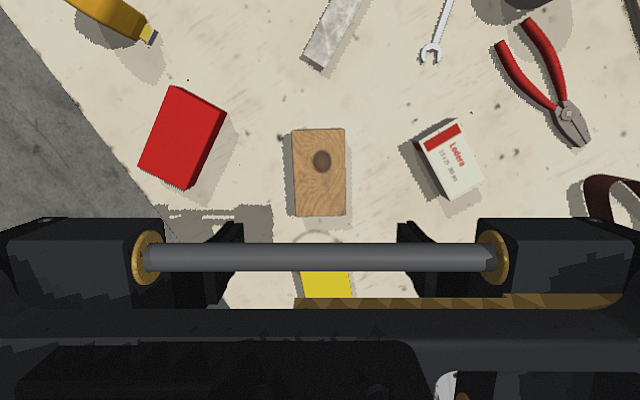

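The wrist view shows plain pine grain with a knot, corners about (292,129) to (346,216), while the printed "Lodera" carton sits at (447,158). This is the right block, so I'll refine its pose.

```bash
python3 - <<'E'
from h import *
import pickle
c=pickle.load(open("c1.pkl","rb"))["wrist"]; im=c["color"]
h=cv2.cvtColor(im,cv2.COLOR_BGR2HSV)
m=cv2.inRange(h,(5,60,90),(22,255,255)); m[:,:270]=0;m[:,370:]=0;m[225:]=0;m[:100]=0
m=cv2.morphologyEx(m,cv2.MORPH_CLOSE,np.ones((9,9)))
k=max(cv2.findContours(m,0,cv2.CHAIN_APPROX_NONE)[0],key=cv2.contourArea)[:,0]
q=np.array([onz(c,u,v,.03)[:2]*1000 for u,v in k]).astype(np.float32)
r=cv2.minAreaRect(q); print(r, cv2.boundingRect(k), np.round(cv2.boxPoints(r)))
E
```

```text
((445.9603576660156, 328.1664733886719), (104.51256561279297, 61.57144546508789), 76.26402282714844) (291, 128, 55, 89) [[404. 285.]
 [463. 270.]
 [488. 372.]
 [428. 386.]]
```

>>> {"api": "jog_arm", "payload": {
  "delta_pos": [
    [0,0.4,-5.5],
    [0,0.4,-11],
    [0,0.4,-16.5],
    [0,0.4,-20],
    [0,0.4,-21.6],
    [0,0.4,-21.6],
    [0,0.4,-21.6],
    [0,0.4,-21.6],
    [0,0.4,-21.6],
    [0,0.4,-21.6]
  ],
  "turn": [1.7,1.7,1.7,1.7,1.7,1.7,1.7,1.7,1.7,1.7],
  "grip": [0,0,0,0,0,1,1,1,1,1]
}}

```text
time_s: 2.62
position: [0.4466, 0.3287, 0.008]
tcp_rot: [[0.24, 0.971, 0.002], [0.971, -0.24, 0.001], [0.002, 0.002, -1.0]]
force: [-0.9, 0.3, 6.1]
opening: 0.714
grasp_force: 30.0
```

>>> {"api": "jog_arm", "payload": {
  "delta_pos": [
    [0,0,5],
    [0,0,11],
    [1.5,-5,14],
    [3,-11,14],
    [4.5,-17,14],
    [6,-23,14],
    [7.5,-29,14],
    [9,-35,14],
    [10.5,-39,14],
    [11.3,-41,14],
    [11.5,-41.8,14],
    [11.5,-41.8,14]
  ],
  "turn": [0,0,2,4,6,8,10,11.4,11.4,11.4,11.4,11.4],
  "grip": [1,1,1,1,1,1,1,1,1,1,1,1]
}}

```text
time_s: 4.12
position: [0.5601, -0.0888, 0.1463]
tcp_rot: [[0.043, 0.999, -0.001], [0.999, -0.043, 0.001], [0.001, -0.001, -1.0]]
force: [0.4, -0.4, -1.6]
opening: 0.711
grasp_force: 30.0
```

```bash
python3 - <<'E'
from h import *
import pickle
d={n:capture(n) for n in("wrist","scene","side")}
pickle.dump(d,open("c2.pkl","wb")); cv2.imwrite("pics/w2.png",np.hstack([cv2.resize(d["wrist"]["color"][:,:],(400,250)),cv2.resize(d["scene"]["color"][130:330,320:640],(400,250))]))
s=read_state(); print(s["position"],s["tcp_rot"],s["force"],s["time_s"])
E
```

```text
[ 0.56004313 -0.08801921  0.14644454] [[ 4.12039068e-02  9.99149983e-01 -1.24456212e-03]
 [ 9.99150486e-01 -4.12029435e-02  7.90022928e-04]
 [ 7.38071773e-04 -1.27605687e-03 -9.99998913e-01]] [-0.03645488 -0.25453622 -1.60165968] 4.275
```

View pics/w2.png

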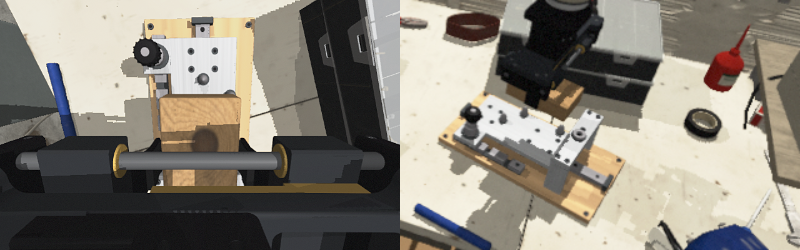

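```bash
python3 - <<'E'
from h import *
import pickle
c=pickle.load(open("c2.pkl","rb"))["wrist"]; im=c["color"]
cv2.imwrite("pics/w2c.png",cv2.resize(im[50:195,205:405],(800,580),interpolation=cv2.INTER_CUBIC))
E
```

```text
(no output)
```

View pics/w2c.png

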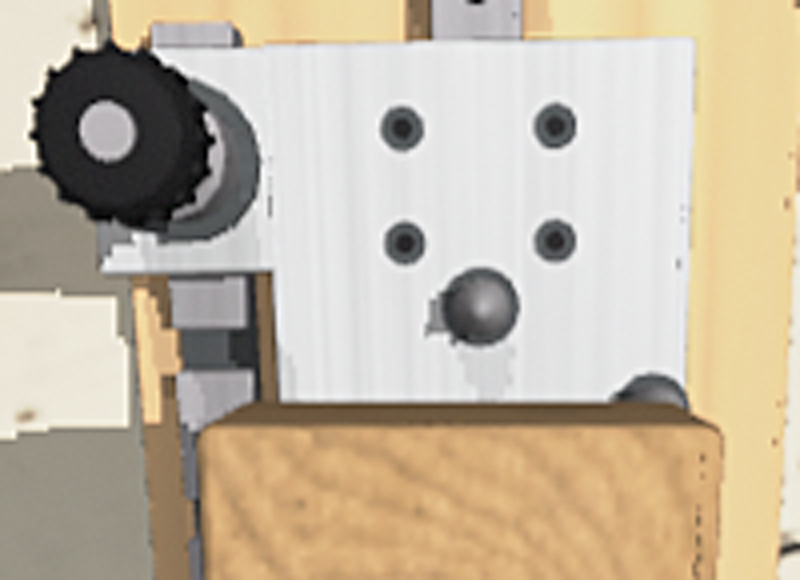

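```bash
python3 - <<'E'
from fit import *
import pickle
c=pickle.load(open("c2.pkl","rb"))["wrist"]
s=lambda u,v:(205+u/4-.4,50+v/4-.4)
pts=[((0,.059),s(481,306),.054),((.045,.112),s(693,39),.04),((-.062,.0895),s(108,130),.096)]
W=[onz(c,*p[1],p[2])[:2] for p in pts]; o,t,R,r=rigid([p[0] for p in pts],W)
print("nest",o.round(4),t,r.round(1)); print(np.array(W).round(4))
for z in(.167,.170): print([onz(c,*s(*p),z).round(4)[:2] for p in((201,428),(720,426),(208,570),(719,570))])
print(onz(c,*s(250,402),.139).round(4),onz(c,*s(690,402),.139).round(4))
E
```

```text
nest [ 0.5652 -0.0865] -1.5271099047951129 [[ 0.2  0.3]
 [-0.5 -0.3]
 [ 0.3  0. ]]
[[ 0.567  -0.0272]
 [ 0.6127  0.024 ]
 [ 0.5059  0.0047]]
[array([ 0.5322, -0.037 ]), array([ 0.5928, -0.0393]), array([ 0.5315, -0.0541]), array([ 0.5928, -0.0566])]
[array([ 0.5329, -0.0367]), array([ 0.5921, -0.0389]), array([ 0.5321, -0.0534]), array([ 0.5922, -0.0559])]
[ 0.5332 -0.0368  0.139 ] [ 0.5944 -0.0394  0.139 ]
```

>>> {"api": "jog_arm", "payload": {
  "delta_pos": [
    [0,0,-4],
    [0,0,-7],
    [0,0,-8.5],
    [0,0,-9.2],
    [0,0,-9.5],
    [0,0,-9.7],
    [0,0,-9.7]
  ],
  "turn": [0,0,0,0,0,0,0],
  "grip": [1,1,1,1,1,1,1]
}}

```text
time_s: 5.15
position: [0.5612, -0.0899, 0.0501]
tcp_rot: [[0.043, 0.999, 0.001], [0.999, -0.043, -0.0], [-0.0, 0.001, -1.0]]
force: [-0.1, 0.9, -2.3]
opening: 0.711
grasp_force: 30.0
```

>>> {"api": "jog_arm", "payload": {
  "delta_pos": [
    [0,0,-0.1],
    [0,0,-0.2],
    [0,0,-0.2]
  ],
  "turn": [0,0,0],
  "grip": [1,1,1]
}}

```text
time_s: 5.52
position: [0.5611, -0.0899, 0.048]
tcp_rot: [[0.043, 0.999, 0.001], [0.999, -0.043, -0.0], [-0.0, 0.001, -1.0]]
force: [-1.1, -0.3, 1.9]
opening: 0.715
grasp_force: 30.0
```

>>> {"api": "jog_arm", "payload": {
  "delta_pos": [
    [0.1,0,0],
    [0.2,0,0],
    [0.3,0,0],
    [0.3,0,0]
  ],
  "turn": [0,0,0,0],
  "grip": [1,1,1,1]
}}

```text
time_s: 6.02
position: [0.5615, -0.0896, 0.0482]
tcp_rot: [[0.042, 0.999, -0.005], [0.999, -0.042, 0.001], [0.0, -0.005, -1.0]]
force: [-6.9, -1.0, 9.0]
opening: 0.711
grasp_force: 30.0
```

>>> {"api": "jog_arm", "payload": {
  "delta_pos": [
    [0,0,0.1],
    [0,0.1,0.15],
    [0.05,0.2,0.15],
    [0.1,0.3,0.15],
    [0.1,0.4,0.15],
    [0.1,0.4,0.15]
  ],
  "turn": [0,0,0,0,0,0],
  "grip": [1,1,1,1,1,1]
}}

```text
time_s: 6.78
position: [0.5648, -0.0856, 0.049]
tcp_rot: [[0.043, 0.999, -0.0], [0.999, -0.043, 0.0], [0.0, -0.0, -1.0]]
force: [-0.5, -0.1, -1.4]
opening: 0.716
grasp_force: 30.0
```

```bash
python3 - <<'E'
from h import *
import pickle
d={n:capture(n) for n in("wrist","scene")}
pickle.dump(d,open("c3.pkl","wb")); im=d["wrist"]["color"]
f=lambda a,w,h:cv2.resize(a,(w,h),interpolation=cv2.INTER_CUBIC)
cv2.imwrite("pics/w3.png",np.vstack([f(im[40:240,160:460],600,400),f(d["scene"]["color"][195:275,360:520],600,200)]))
s=read_state(); print(s["position"],s["tcp_rot"],s["force"],s["time_s"])
print("endpin",proj(d["wrist"],[.5674,-.0273,.055]), "pin2",proj(d["wrist"],[.6015,-.052,.05]))
E
```

```text
[ 0.56483116 -0.08577085  0.04903224] [[ 4.30012883e-02  9.99075017e-01 -1.23082848e-05]
 [ 9.99075017e-01 -4.30012884e-02 -2.09808568e-06]
 [-2.62541709e-06 -1.22066795e-05 -1.00000000e+00]] [ 0.24526555  0.93441922 -1.46770561] 6.875
endpin [319.42513329 137.56703557] pin2 [384.19630959 180.53721123]
```

View pics/w3.png

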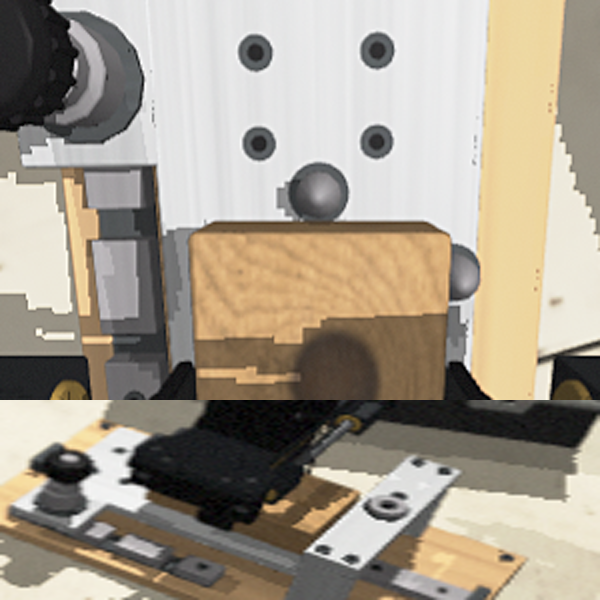

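The crop shows the block end against the end pin (318,190) and its long side at the side pin (460,270). Now I'll nudge for contact, lower and release.

>>> {"api": "jog_arm", "payload": {
  "delta_pos": [
    [0.1,0.05,0],
    [0.2,0.1,0],
    [0.25,0.15,-0.05],
    [0.25,0.2,-0.05],
    [0.25,0.2,-0.05]
  ],
  "turn": [0,0,0,0,0],
  "grip": [1,1,1,1,1]
}}

```text
time_s: 7.5
position: [0.5656, -0.0837, 0.0482]
tcp_rot: [[0.042, 0.999, -0.004], [0.999, -0.042, 0.0], [0.0, -0.004, -1.0]]
force: [-5.2, -1.5, -0.1]
opening: 0.713
grasp_force: 30.0
```

>>> {"api": "jog_arm", "payload": {
  "delta_pos": [
    [0,0.1,0],
    [0,0.2,0],
    [0,0.3,0],
    [0,0.3,0]
  ],
  "turn": [0,0,0,0],
  "grip": [1,1,1,1]
}}

```text
time_s: 8.0
position: [0.5657, -0.083, 0.0484]
tcp_rot: [[0.041, 0.999, -0.004], [0.999, -0.041, -0.003], [-0.003, -0.003, -1.0]]
force: [-5.8, -8.8, 0.2]
opening: 0.71
grasp_force: 30.0
```

>>> {"api": "jog_arm", "payload": {
  "delta_pos": [
    [0,0,-0.1],
    [0,0,-0.1],
    [0,0,-0.1],
    [0,0,-0.1],
    [0,0,-0.1]
  ],
  "turn": [0,0,0,0,0],
  "grip": [1,1,0.1,0,0]
}}

```text
time_s: 8.62
position: [0.5684, -0.0807, 0.0478]
tcp_rot: [[0.043, 0.999, 0.002], [0.999, -0.043, -0.0], [-0.0, 0.002, -1.0]]
force: [-0.0, 0.4, 0.3]
opening: 0.952
grasp_force: 0.0
```

Released. Up, with a look at the seat.

>>> {"api": "jog_arm", "payload": {
  "delta_pos": [
    [-0.1,0,1],
    [-0.3,0,4],
    [-0.3,0,9],
    [-0.3,0,14],
    [-3,-3,16],
    [-3,-5,16],
    [-3,-5,16]
  ],
  "turn": [0,0,0,0,0,0,0],
  "grip": [0,0,0,0,0,0,0]
}}

```text
time_s: 9.5
position: [0.5378, -0.132, 0.2075]
tcp_rot: [[0.046, 0.999, 0.001], [0.999, -0.046, -0.0], [-0.0, 0.001, -1.0]]
force: [-0.1, 0.8, -0.3]
opening: 0.997
grasp_force: 0.0
```

```bash
python3 - <<'E'
from h import *
import pickle
d={n:capture(n) for n in("wrist","scene")}
pickle.dump(d,open("c4.pkl","wb")); im=d["wrist"]["color"]
cv2.imwrite("pics/w4.png",cv2.resize(im[40:240,190:460],(800,592),interpolation=cv2.INTER_CUBIC))
s=read_state(); print(s["position"],s["force"],s["time_s"])
h=cv2.cvtColor(im,cv2.COLOR_BGR2HSV)
print("pins",[proj(d["wrist"],p).round() for p in([.5674,-.0273,.055],[.6013,-.052,.05],[.599,-.123,.05],[.5652,-.0863,.07])])
E
```

```text
[ 0.53720638 -0.13038165  0.20651331] [ 0.22574054 -0.36578808  0.54177053] 9.6
pins [array([345.,  78.]), array([378., 103.]), array([376., 173.]), array([345., 141.])]
```

View pics/w4.png

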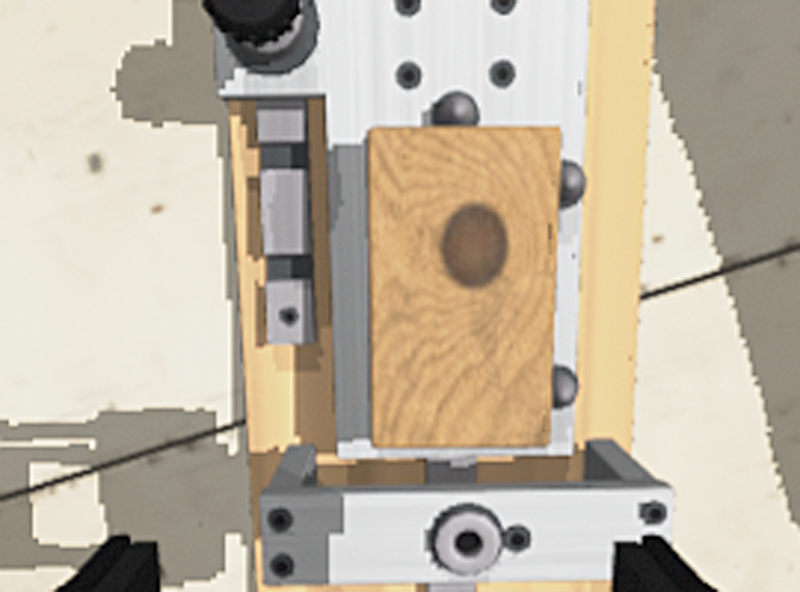

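The block lies flat against all three pins (455,108), (570,185), (563,387). I'll check it numerically.

```bash
python3 - <<'E'
from fit import *
import pickle
c=pickle.load(open("c4.pkl","rb"))["wrist"]
s=lambda u,v:(190+u/2.963-.33,40+v/2.96-.33)
pts=[((.0375,-.036),s(563,387),.053),((.0375,.036),s(568,185),.053),((0,.059),s(456,108),.053),((0,-.0765),s(467,541),.099)]
W=[onz(c,*p[1],p[2])[:2] for p in pts]; o,t,R,r=rigid([p[0] for p in pts],W)
print("nest",o.round(4),t,r.round(1))
P=np.array([onz(c,*s(*p),.07)[:2] for p in((370,127),(560,127),(550,446),(371,446))])
print(((P-o)@R*1000).round(1), ((P.mean(0)-o)@R*1000).round(1))
k=o+R@[-.062,.0895]; print("knob",k)
E
```

```text
nest [ 0.5652 -0.0845] -1.5676257152234039 [[ 0.5  1.1]
 [-0.  -1.8]
 [-0.3  0.3]
 [-0.2  0.4]]
[[-28.7  52. ]
 [ 31.1  50.9]
 [ 30.8 -52.4]
 [-30.6 -51.3]] [ 0.6 -0.2]
knob [0.50569936 0.00667787]
```

>>> {"api": "jog_arm", "payload": {
  "delta_pos": [
    [-1,5,0],
    [-2,10,0],
    [-3.1,13.6,-3],
    [-3.1,13.6,-8],
    [-3.1,13.6,-12],
    [-3.1,13.6,-13.4],
    [-3.1,13.6,-13.4],
    [-3.1,13.6,-13.4]
  ],
  "turn": [0,0,0,0,0,0,0,0],
  "grip": [0,0,0,0,0,0,0,0.3]
}}

```text
time_s: 10.6
position: [0.5074, 0.0051, 0.0745]
tcp_rot: [[0.043, 0.999, 0.002], [0.999, -0.043, -0.0], [-0.0, 0.002, -1.0]]
force: [0.5, 0.0, 0.5]
opening: 0.947
grasp_force: 0.0
```

```bash
python3 - <<'E'
from h import *
d={n:capture(n) for n in("wrist","scene")}
f=lambda a,w,h:cv2.resize(a,(w,h),interpolation=cv2.INTER_CUBIC)
cv2.imwrite("pics/w5.png",np.vstack([f(d["wrist"]["color"][60:260,160:480],600,375),f(d["scene"]["color"][185:265,345:505],450,225).copy() if 0 else f(d["scene"]["color"][190:250,345:505],600,225)]))
s=read_state(); print(s["position"],s["force"],s["time_s"])
E
```

```text
[0.50744892 0.00495846 0.07487307] [-1.3983321  -0.08210323 -1.00394077] 10.7
```

View pics/w5.png

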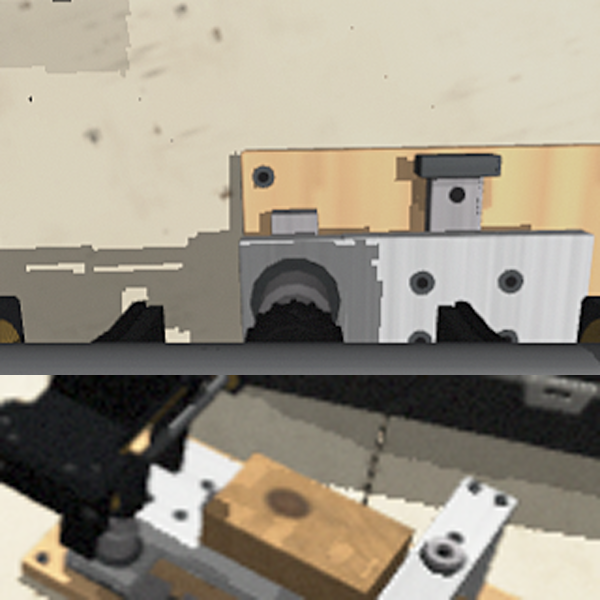

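The knob (295,320) sits between the fingers, so I'll close.

>>> {"api": "jog_arm", "payload": {
  "delta_pos": [
    [0,0,0],
    [0,0,0],
    [0,0,0],
    [0,0,0],
    [0,0,0],
    [0,0,0],
    [0,0,0],
    [0,0,0]
  ],
  "turn": [0,0,0,0,0,0,0,0],
  "grip": [1,1,1,1,1,1,1,1]
}}

```text
time_s: 11.7
position: [0.5058, 0.0053, 0.0735]
tcp_rot: [[0.043, 0.999, -0.001], [0.999, -0.043, 0.0], [0.0, -0.001, -1.0]]
force: [-2.8, -0.8, 2.5]
opening: 0.316
grasp_force: 30.0
```

>>> {"api": "jog_arm", "payload": {
  "delta_pos": [
    [0,0,0.4],
    [0,0,0.8],
    [0,0,1.2],
    [0,0,1.5],
    [0,0,1.5]
  ],
  "turn": [0,0,0,0,0],
  "grip": [1,1,1,1,1]
}}

```text
time_s: 12.32
position: [0.5057, 0.0053, 0.0877]
tcp_rot: [[0.043, 0.999, -0.002], [0.999, -0.043, 0.0], [0.0, -0.002, -1.0]]
force: [0.6, -0.4, -17.6]
opening: 0.308
grasp_force: 30.0
```

>>> {"api": "jog_arm", "payload": {
  "delta_pos": [
    [-0.01,-0.3,-0.05],
    [-0.03,-0.8,-0.1],
    [-0.05,-1.4,-0.1],
    [-0.07,-2,-0.1],
    [-0.09,-2.6,-0.1],
    [-0.11,-3.2,-0.1],
    [-0.12,-3.5,-0.1],
    [-0.12,-3.5,-0.1]
  ],
  "turn": [0,0,0,0,0,0,0,0],
  "grip": [1,1,1,1,1,1,1,1]
}}

```text
time_s: 13.32
position: [0.5049, -0.0305, 0.0875]
tcp_rot: [[0.043, 0.999, -0.001], [0.999, -0.043, -0.001], [-0.001, -0.001, -1.0]]
force: [-2.1, -1.5, -11.3]
opening: 0.314
grasp_force: 30.0
```

>>> {"api": "jog_arm", "payload": {
  "delta_pos": [
    [0,0,-0.3],
    [0,0,-0.6],
    [0,0,-0.7],
    [0,0,-0.7]
  ],
  "turn": [0,0,0,0],
  "grip": [1,1,1,1]
}}

```text
time_s: 13.82
position: [0.505, -0.0301, 0.0824]
tcp_rot: [[0.042, 0.999, 0.0], [0.999, -0.042, -0.001], [-0.001, 0.0, -1.0]]
force: [-5.9, -2.2, 7.1]
opening: 0.311
grasp_force: 30.0
```

>>> {"api": "jog_arm", "payload": {
  "delta_pos": [
    [0,-0.1,0],
    [-0.01,-0.2,0],
    [-0.01,-0.3,0],
    [-0.02,-0.4,0],
    [-0.02,-0.5,0],
    [-0.02,-0.5,0]
  ],
  "turn": [0,0,0,0,0,0],
  "grip": [1,1,1,1,1,1]
}}

```text
time_s: 14.58
position: [0.5047, -0.0346, 0.0802]
tcp_rot: [[0.043, 0.999, -0.001], [0.999, -0.043, 0.0], [0.0, -0.001, -1.0]]
force: [-2.9, 1.7, -8.6]
opening: 0.314
grasp_force: 30.0
```

The pin has entered the notch, as the force flipped to spring-down. Lowering it home.

>>> {"api": "jog_arm", "payload": {
  "delta_pos": [
    [0,0,-0.3],
    [0,0,-0.6],
    [0,0,-0.75],
    [0,0,-0.75]
  ],
  "turn": [0,0,0,0],
  "grip": [1,1,1,1]
}}

```text
time_s: 15.08
position: [0.5048, -0.0348, 0.0735]
tcp_rot: [[0.043, 0.999, -0.0], [0.999, -0.043, -0.0], [-0.0, -0.0, -1.0]]
force: [-5.5, 0.5, -1.6]
opening: 0.31
grasp_force: 30.0
```

>>> {"api": "jog_arm", "payload": {
  "delta_pos": [
    [0,-0.2,0],
    [0,-0.3,0],
    [0,-0.3,0],
    [0,0,0],
    [0,0,0]
  ],
  "turn": [0,0,0,0,0],
  "grip": [1,1,1,1,1]
}}

```text
time_s: 15.7
position: [0.5048, -0.0349, 0.0735]
tcp_rot: [[0.043, 0.999, -0.0], [0.999, -0.043, -0.0], [-0.0, -0.0, -1.0]]
force: [-5.4, 0.3, -0.9]
opening: 0.311
grasp_force: 30.0
```

>>> {"api": "jog_arm", "payload": {
  "delta_pos": [
    [0,0,0],
    [0,0,0],
    [0,0,0],
    [0,0,0],
    [0,0,0],
    [0,0,3],
    [0,0,8],
    [0,0,13],
    [-3,-5,14],
    [-3,-8,14],
    [-3,-8,14]
  ],
  "turn": [0,0,0,0,0,0,0,0,0,0,0],
  "grip": [0,0,0,0,0,0,0,0,0,0,0]
}}

```text
time_s: 17.08
position: [0.4753, -0.1166, 0.2135]
tcp_rot: [[0.046, 0.999, 0.002], [0.999, -0.046, -0.001], [-0.001, 0.002, -1.0]]
force: [0.2, 0.5, 0.6]
opening: 1.004
grasp_force: 0.0
```

```bash
python3 - <<'E'
from fit import *
import pickle
d={n:capture(n) for n in("wrist","scene")}; pickle.dump(d,open("c6.pkl","wb"))
s=read_state(); print(s["position"],s["force"],s["time_s"])
t=np.radians(-2); R=np.array([[np.cos(t),-np.sin(t)],[np.sin(t),np.cos(t)]])
n=np.array([.5652,-.0863])+R@[0,-.04]
for name in d:
    c=d[name]; im=c["color"]; h=cv2.cvtColor(im,cv2.COLOR_BGR2HSV)
    # wood top of block
    m=cv2.inRange(h,(5,70,90),(22,255,255)); p=proj(c,[*n,.07]).astype(int)
    k=proj(c,[*(n+R@[-.062,.0895]),.096]).astype(int)
    # knob: dark blob near predicted top
    dk=(im.max(2)<50).astype(np.uint8); w=np.zeros_like(dk); cv2.circle(w,tuple(map(int,k)),28,1,-1); dk&=w
    nn,lab,st,ce=cv2.connectedComponentsWithStats(dk); i=1+st[1:,4].argmax(); 
    print(name,"blk px",p,"knob pred",k,"dark blob",st[i],ce[i].round(1), ((onz(c,*ce[i],.085)[:2]-n)@R*1000).round(1))
E
```

```text
[ 0.47464551 -0.11444944  0.21283453] [ 0.24943026 -0.24427622  0.39554633] 17.175
wrist blk px [404 191] knob pred [348 100] dark blob [331  84  33  34 509] [344.6 102.5] [-64.5  88.2]
scene blk px [443 237] knob pred [393 226] dark blob [387 224  14  13  93] [392.7 231. ] [-64.4  88.9]
```

```bash
python3 - <<'E'
from h import *
import pickle
def blob(c,k):
    dk=(c["color"].max(2)<50).astype(np.uint8); w=np.zeros_like(dk); cv2.circle(w,k,28,1,-1); dk&=w
    n,l,st,ce=cv2.connectedComponentsWithStats(dk); return ce[1+st[1:,4].argmax()]
a=pickle.load(open("c6.pkl","rb")); 
def tri(c1,p1,c2,p2):
    o1,d1=ray(c1,*p1);o2,d2=ray(c2,*p2); s=np.linalg.lstsq(np.c_[d1,-d2],o2-o1,rcond=None)[0]
    return ((o1+s[0]*d1+o2+s[1]*d2)/2).round(4)
print("after",tri(a["wrist"],blob(a["wrist"],(348,100)),a["scene"],blob(a["scene"],(393,226))))
b=pickle.load(open("c2.pkl","rb"));print("before",tri(b["wrist"],blob(b["wrist"],(232,83)),b["scene"],blob(b["scene"],(377,220))))
c=a["wrist"]; h=cv2.cvtColor(c["color"],cv2.COLOR_BGR2HSV)
m=cv2.inRange(h,(5,60,90),(17,255,255)); w=np.zeros_like(m); w[125:260,345:465]=255; m&=w
m=cv2.morphologyEx(m,cv2.MORPH_OPEN,np.ones((5,5)))
k=max(cv2.findContours(m,0,cv2.CHAIN_APPROX_NONE)[0],key=cv2.contourArea)[:,0]
print(cv2.boundingRect(k))
q=np.array([onz(c,u,v,.07)[:2]*1000 for u,v in k]).astype(np.float32); print(cv2.minAreaRect(q))
cv2.imwrite("pics/w6.png",c["color"])
E
```

```text
after [ 0.5023 -0.0356  0.0855]
before [0.5051 0.0054 0.0832]
(375, 138, 64, 76)
((564.7960205078125, -110.84585571289062), (78.21479797363281, 61.794551849365234), 87.9289321899414)
```

```bash
python3 -c "
from rig import *
print(hand_in())"
```

```text
the job is handed in; nothing more can be done
None
```

The job is handed in at about 17 s: the pine block sits against the three pins, and the carriage is one notch on, with the knob back at its home height (checked by final camera measurement to about 2 mm) and the arm clear. No verdict came back.

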